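Click-test push-top canisters, pack the sound ones, set the failed aside

ROBOT

A 6-joint arm with a two-finger parallel gripper is mounted at the origin on a cart in front of the work surface, level with it; the furniture and walls round the work are solid. World frame = base frame: x ahead of the robot, y to its left, z up, the work surface at z = 0. Lengths are in m, angles in degrees, forces in N, time in s.
With the tool pointing down it reaches from about 0.375 to 0.9 m from the base axis. Payload 3.1 kg.
Tool frame: the origin (TCP) lies midway between the tips of the shut fingers; the grasp point (between the pads) lies 19 mm behind it; x points along the fingers, y is the direction in which the jaws open and shut, and the axes are right-handed (so a half turn about x gives the same grasp; the last joint's range is limited). The gripper opens to 87 mm and grips with 3 to 60 N. Pads are 19 mm wide; open, the fingers measure 117 mm over their backs; the gripper's body (75 mm by 190 mm) begins 51 mm behind the grasp point.
Start: joints at [64.658, 30.224, 82.088, -0, 67.689, -10.227], TCP at [0.163, 0.603, 0.223] pointing down, gripper open.
Joint ranges: [-176.69, 176.69], [-43.24, 126.21], [12.49, 139.97], [-82, 262], [0, 151.66], [-163.58, 163.58]. Speed limits (degrees/s): [159.86, 159.86, 180, 180, 180, 180].

INTERFACE

Orientations are given as a 3x3 rotation matrix whose columns are the frame's x, y, z axes.
In Python, from rig import bot gives the robot as it stands.
- The arm moves only by the tool play_rows, never from a script. Its argument "motion" is a list of rows, each a list of 3 entries, a list of its own where there are three numbers: the shift along the tool's x, y, z in mm, then the turn, a rotation vector about the tool's x, y, z in degrees, then the opening, from 0 (shut) to 1 (fully open). A call has 1 to 8 rows; each row is the pose to reach, as a shift and turn from the pose commanded when the call began, along the tool's axes at that moment; what a row does not reach only later rows make up. A row lasts 1/10 s, in which the tool goes at most 50 mm and 8.59 degrees, less where a joint would pass 70% of its speed; a pose out of reach is approached as far as the arm can. A call with a gripper value outside its range is refused whole. The fingers move at their own pace and stop on an object; the grip force is fixed at half the most. Time passes only in rows, so rows that repeat a pose let the fingers close. It gives the time, the measured TCP pose, the force and the opening at its end, in the units of the state.
- bot.read_state(): the state, without advancing time (a new reading comes with each control period).
- bot.capture(name): name is "side" or "top" or "wrist"; returns a dict with "img" (400x640x3 uint8, blue, green, red), "mtx" (3x3 intrinsics, pixels), "rvec" (rotation vector, rad) and "tvec" (3), from world to camera coordinates, as OpenCV has them. Camera axes: x right, y down, z forward; pixel columns grow to the right and rows downward; lengths in m; the calibration is good to about 2 mm. A picture is of the moment at which its call begins. There is no depth.
- bot.hand_in(): hands the job in, once; it reports no verdict.
The state is a dict: "time_s": time; "joint_positions": joint angles; "qvel": joint speeds; "tau": joint torques, N m; "position": TCP position; "tcp_rot": TCP orientation; "force": force on the tool from outside, world axes, zero at the start; "moment": the same for the moment, N m; "opening": opening from 0.0 (shut) to 1.0 (fully open).
Only numpy, scipy, OpenCV 4.12 (cv2) and the standard library are available. Lean on these libraries where they do the work, as an engineer would, in place of code of your own. Each camera call takes 0.05 s, during which the arm holds its last target.

TASK

Three push-top canisters stand along the front of the table: test each one by clicking its lid button fully down and letting go. Pack those whose button stays down, upright and flat, end to end in the card gift carton (buttons left down), and stand any whose button springs back upright in the wooden tray. Do not knock a canister over, and leave the other goods where they are.

Things in the scene. Friction and masses are not known exactly. Their poses are not given: they have to be found in the camera images.
- canister_1_centre (a point): centre of a push-top canister's body, half-way up (39 mm above its underside). One of three identical canisters: upright oblong brushed-metal box with dark wooden lid, 56 (own x) x 84 (own y) x 78 mm (z, up), 0.15 to 0.31 kg, flat sides; grip it across the 56 mm, 10 to 30 mm above this point. A round white button, 33 mm across, stands in the middle of the lid: its flat top is 51 mm above this point when up, 41 mm when fully down. Loose; stands on the table at the start
- canister_1_button (a joint): this canister's lid button, m: 0 = up (12 mm above the lid), 0.010 = fully down (2 mm above the lid); takes 2 to 4 N to push, then meets its stop. A sound button stays down where it was pushed when let go; a failed one springs back to 0 within 0.3 s. All are up at the start; nothing shows from outside which fail
- canister_2_centre (a point): centre of a push-top canister's body, half-way up (39 mm above its underside). One of three identical canisters: upright oblong brushed-metal box with dark wooden lid, 56 (own x) x 84 (own y) x 78 mm (z, up), 0.15 to 0.31 kg, flat sides; grip it across the 56 mm, 10 to 30 mm above this point. A round white button, 33 mm across, stands in the middle of the lid: its flat top is 51 mm above this point when up, 41 mm when fully down. Loose; stands on the table at the start
- canister_2_button (a joint): this canister's lid button, m: 0 = up (12 mm above the lid), 0.010 = fully down (2 mm above the lid); takes 2 to 4 N to push, then meets its stop. A sound button stays down where it was pushed when let go; a failed one springs back to 0 within 0.3 s. All are up at the start; nothing shows from outside which fail
- canister_3_centre (a point): centre of a push-top canister's body, half-way up (39 mm above its underside). One of three identical canisters: upright oblong brushed-metal box with dark wooden lid, 56 (own x) x 84 (own y) x 78 mm (z, up), 0.15 to 0.31 kg, flat sides; grip it across the 56 mm, 10 to 30 mm above this point. A round white button, 33 mm across, stands in the middle of the lid: its flat top is 51 mm above this point when up, 41 mm when fully down. Loose; stands on the table at the start
- canister_3_button (a joint): this canister's lid button, m: 0 = up (12 mm above the lid), 0.010 = fully down (2 mm above the lid); takes 2 to 4 N to push, then meets its stop. A sound button stays down where it was pushed when let go; a failed one springs back to 0 within 0.3 s. All are up at the start; nothing shows from outside which fail
- carton: shallow open gift carton of brown card, fixed to the table, 78 (own x) x 196 (own y) x 35 mm high, walls and floor 3 mm: inside 72 x 190 mm, room for two canisters end to end along y (each with its 84 mm along the carton's y, for instance centred at y = +45 and -45 mm). Origin: centre of its underside, z up
- tray: shallow open wooden set-aside tray, fixed to the table, 130 (own x) x 150 (own y) x 20 mm high, walls 6 mm, floor 6 mm thick: inside 118 x 138 mm. Origin: centre of its underside, z up
- cocoa_tin_centre (a point): centre (32 mm up) of a round tin, 64 mm across and 64 mm high, no button; a bystander, to be left where it is
- wafer_pack_centre (a point): centre (11 mm up) of a flat sweet pack lying on the table, 46 x 96 x 22 mm; a bystander, to be left where it is

How it is judged (in metres and radians):
On the way:
1. a failing button has been clicked down, let go and seen to spring back (moving up again from near its bottom) (((value of joint canister_1_button between 0.006 and 0.0092 m and velocity of joint canister_1_button below -0.004 m/s) or (value of joint canister_2_button between 0.006 and 0.0092 m and velocity of joint canister_2_button below -0.004 m/s) or (value of joint canister_3_button between 0.006 and 0.0092 m and velocity of joint canister_3_button below -0.004 m/s))), for 0.01 s.
At the end, for the whole second after the job is handed in: the two canisters whose button stays down stand upright (0.08 rad) in the carton, on its floor, buttons more than 7 mm down; the one whose button springs back stands, button up, upright (0.08 rad) on the tray's floor, within 45 mm of its centre in x and y (((x of canister_1_centre in the frame of tray between -0.045 and 0.045 m and y of canister_1_centre in the frame of tray between -0.045 and 0.045 m and z of canister_1_centre in the frame of tray below 0.052 m and angle between each of canister_1_centre, canister_2_centre, canister_3_centre's own z axis and vertical below 0.08 rad and value of joint canister_1_button below 0.003 m and x of canister_2_centre in the frame of carton between -0.018 and 0.018 m and y of canister_2_centre in the frame of carton between -0.058 and 0.058 m and z of each of canister_2_centre, canister_3_centre in the frame of carton below 0.047 m and value of joint each of canister_2_button, canister_3_button above 0.007 m and x of canister_3_centre in the frame of carton between -0.018 and 0.018 m and y of canister_3_centre in the frame of carton between -0.058 and 0.058 m) or (x of canister_2_centre in the frame of tray between -0.045 and 0.045 m and y of canister_2_centre in the frame of tray between -0.045 and 0.045 m and z of canister_2_centre in the frame of tray below 0.052 m and angle between each of canister_2_centre, canister_1_centre, canister_3_centre's own z axis and vertical below 0.08 rad and value of joint canister_2_button below 0.003 m and x of canister_1_centre in the frame of carton between -0.018 and 0.018 m and y of canister_1_centre in the frame of carton between -0.058 and 0.058 m and z of each of canister_1_centre, canister_3_centre in the frame of carton below 0.047 m and value of joint each of canister_1_button, canister_3_button above 0.007 m and x of canister_3_centre in the frame of carton between -0.018 and 0.018 m and y of canister_3_centre in the frame of carton between -0.058 and 0.058 m) or (x of canister_3_centre in the frame of tray between -0.045 and 0.045 m and y of canister_3_centre in the frame of tray between -0.045 and 0.045 m and z of canister_3_centre in the frame of tray below 0.052 m and angle between each of canister_3_centre, canister_1_centre, canister_2_centre's own z axis and vertical below 0.08 rad and value of joint canister_3_button below 0.003 m and x of canister_1_centre in the frame of carton between -0.018 and 0.018 m and y of canister_1_centre in the frame of carton between -0.058 and 0.058 m and z of each of canister_1_centre, canister_2_centre in the frame of carton below 0.047 m and value of joint each of canister_1_button, canister_2_button above 0.007 m and x of canister_2_centre in the frame of carton between -0.018 and 0.018 m and y of canister_2_centre in the frame of carton between -0.058 and 0.058 m))); the robot touches nothing.
It fails at once if a canister is knocked over (tilted more than 0.7 rad) (angle between any of canister_1_centre, canister_2_centre, canister_3_centre's own z axis and vertical above 0.7 rad).
It fails at once if the round tin or the flat sweet pack is moved by more than 30 mm (distance of any of cocoa_tin_centre, wafer_pack_centre from where it was at the start of the episode above 0.03 m).
It also fails if it takes over 72 s, if anything falls off the work surface, if the arm or the gripper's body presses on something with over 40 N, if the wrist force passes 120 N, or if a joint passes its speed limit or range.

## Working session

There is one attempt and no reset: what is moved stays moved. The work goes in short steps, Python scripts to look and compute and a tool call to move; the robot and the scene stay as the last step left them, time stands still between calls to the robot, and variables do not carry over. Pictures are saved under pics/ and viewed, and the job is handed in when it is done.

Besides the shell and the picture viewer there is one more tool, called after "Call:" as a command line: name --argument value ..., lists and objects as JSON in quotes. play_rows: Moves the arm, as the interface text tells. Its arguments: {"type":"object","properties":{"motion":{"type":"array"}},"required":["motion"]}

```bash
mkdir -p pics; ls; python3 - <<'E'
from rig import bot
import cv2
s=bot.read_state()
for k,v in s.items(): print(k,v)
for n in ["side","top","wrist"]:
    c=bot.capture(n); cv2.imwrite(f"pics/{n}0.png",c["img"]); print(n,c["mtx"],c["rvec"],c["tvec"])
E
```

```text
pics
time_s 0.0
joint_positions [ 6.46589217e+01  3.02775722e+01  8.21573661e+01  1.91831348e-03
  6.76875252e+01 -1.02275053e+01]
qvel [ 0.04314347 -0.01906943 -0.04340123 -0.0910032  -0.00331352  0.05699486]
tau [-1.27268930e-03 -4.40054584e+01 -1.76591974e+01  6.34149997e-02
  5.81604999e-02 -1.51387990e-04]
position [0.16260482 0.60272011 0.22158113]
tcp_rot [[-9.42809323e-04  2.60744529e-01  9.65407376e-01]
 [-1.91846472e-03  9.65405557e-01 -2.60745911e-01]
 [-9.99997715e-01 -2.09793367e-03 -4.09964178e-04]]
force [-0.8325802  -0.86355418  0.11030528]
moment [ 0.05539017  0.03912249 -0.06145836]
opening 1.0004077150113106
side [[508.23276374   0.         310.86437694]
 [  0.         508.23276374 205.37804369]
 [  0.           0.           1.        ]] [ 0.0716378  -2.71327637  1.50258612] [0.54742028 0.00786053 1.41196612]
top [[504.32222498   0.         321.51205432]
 [  0.         504.32222498 204.5820501 ]
 [  0.           0.           1.        ]] [ 2.14123294 -2.19538084  0.14175254] [0.12742028 0.52202747 1.28581772]
wrist [[304.1675667    0.         312.51008966]
 [  0.         304.1675667  199.38345565]
 [  0.           0.           1.        ]] [-2.31913124 -1.77663546 -0.23371606] [-0.62368983 -0.03110522  0.3914693 ]
```

View pics/side0.png

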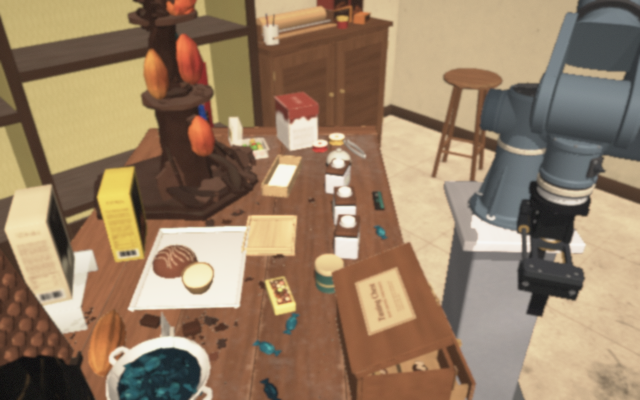

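View pics/top0.png

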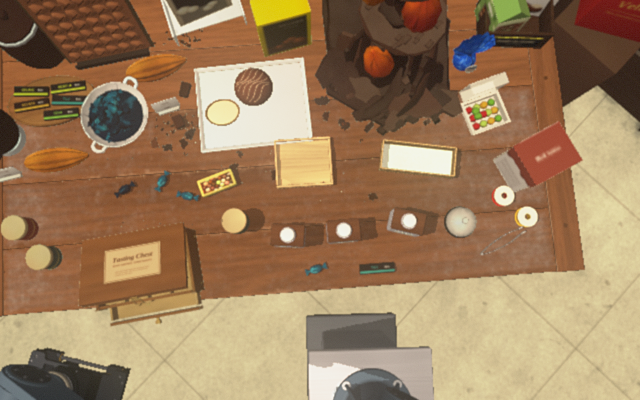

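View pics/wrist0.png

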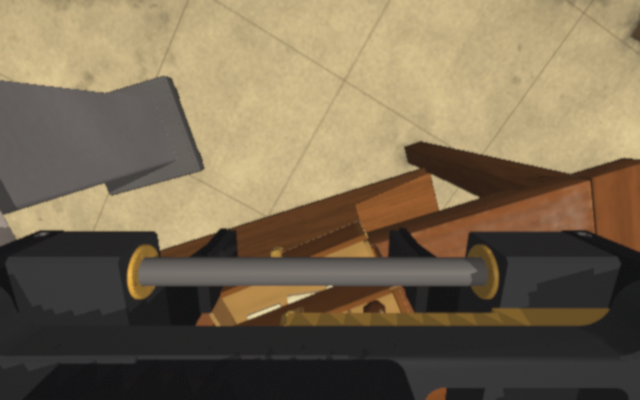

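The overhead view shows the base at bottom centre, three canisters at about (290,234), (348,230) and (408,220), the tray at (303,162), the carton at (418,158), the tin at (234,220) and the wafer pack at (216,182). I'll enlarge it next.

```bash
cat > h.py <<'E'
from rig import bot
import cv2, numpy as np
def cap(n): return bot.capture(n)
def ray(c,uv):
    R,_=cv2.Rodrigues(np.array(c["rvec"],float)); t=np.array(c["tvec"],float).ravel()
    p=cv2.undistortPoints(np.array([[uv]],float),np.array(c["mtx"]),None)[0,0]
    return -R.T@t, R.T@np.array([p[0],p[1],1.])
def at(c,uv,z):
    o,d=ray(c,uv); return o+d*(z-o[2])/d[2]
def proj(c,P):
    return cv2.projectPoints(np.array(P,float).reshape(-1,3),np.array(c["rvec"],float),np.array(c["tvec"],float),np.array(c["mtx"]),None)[0][:,0]
def crop(c,name,x,y,w,h,s):
    cv2.imwrite("pics/"+name,cv2.resize(c["img"][y:y+h,x:x+w],None,fx=s,fy=s,interpolation=cv2.INTER_CUBIC))
E
python3 - <<'E'
from h import *
c=cap("top"); crop(c,"t1.png",265,195,200,60,4); crop(c,"t2.png",265,130,200,60,4)
E
```

```text
(no output)
```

View pics/t1.png

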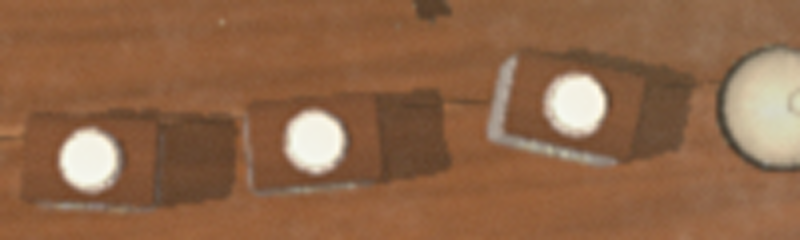

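View pics/t2.png

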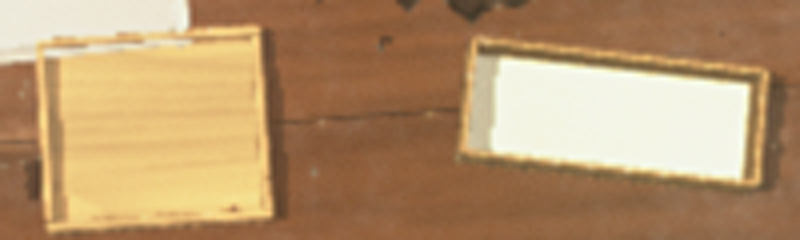

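```bash
python3 - <<'E'
from h import *
c=cap("top")
def m(pts,ox,oy,z): return np.array([at(c,((u+.5)/4-.5+ox,(v+.5)/4-.5+oy),z) for u,v in pts])
for n,b,L in [("A",(90,160),[(27,113),(160,118),(156,206),(22,202)]),("B",(316,142),[(248,102),(377,95),(382,182),(252,188)]),("C",(575,104),[(518,53),(645,72),(625,162),(500,135)])]:
    P=m(L,265,195,.078)[:,:2]; print(n,m([b],265,195,.09)[0,:2], P.mean(0))
    print("  sides",[round(np.linalg.norm(P[i]-P[(i+1)%4]),3) for i in range(4)],"ang",[round(np.degrees(np.arctan2(*(q[::-1]))),1) for q in (P[0]-P[1],P[3]-P[2],P[0]-P[3],P[1]-P[2])])
for n,z,L in [("tray",.02,[(38,42),(262,27),(273,215),(48,230)]),("carton",.035,[(475,37),(768,70),(764,187),(460,157)])]:
    P=m(L,265,130,z)[:,:2]; print(n,P.mean(0).round(4),[round(np.linalg.norm(P[i]-P[(i+1)%4]),3) for i in range(4)],[round(np.degrees(np.arctan2(*(q[::-1]))),1) for q in (P[0]-P[1],P[3]-P[2],P[0]-P[3],P[1]-P[2])])
for n,uv,z in (("tin",(234,220),.064),("wafer",(216,182),.022),("sphere",(460,222),.06)): print(n,at(c,uv,z))
c=cap("side")
crop(c,"s1.png",230,110,170,160,4)
E
```

```text
A [0.44544193 0.20209215] [0.44634437 0.20193603]
  sides [np.float64(0.083), np.float64(0.055), np.float64(0.083), np.float64(0.055)] ang [np.float64(86.4), np.float64(86.8), np.float64(-4.0), np.float64(-3.8)]
B [0.45308211 0.06226086] [0.45409551 0.06230881]
  sides [np.float64(0.081), np.float64(0.054), np.float64(0.081), np.float64(0.054)] ang [np.float64(91.7), np.float64(91.2), np.float64(1.1), np.float64(1.3)]
C [ 0.47268531 -0.09934853] [ 0.47281897 -0.09969094]
  sides [np.float64(0.081), np.float64(0.058), np.float64(0.08), np.float64(0.053)] ang [np.float64(80.0), np.float64(76.4), np.float64(-14.7), np.float64(-15.3)]
tray [0.642  0.1591] [np.float64(0.15), np.float64(0.127), np.float64(0.149), np.float64(0.127)] [np.float64(92.6), np.float64(92.5), np.float64(2.1), np.float64(1.7)]
carton [ 0.6423 -0.1449] [np.float64(0.195), np.float64(0.078), np.float64(0.2), np.float64(0.081)] [np.float64(82.1), np.float64(82.9), np.float64(-9.3), np.float64(-5.2)]
tin [0.48720852 0.33678499 0.064     ]
wafer [0.59239751 0.39007863 0.022     ]
sphere [ 0.46832995 -0.23656118  0.06      ]
```

View pics/s1.png

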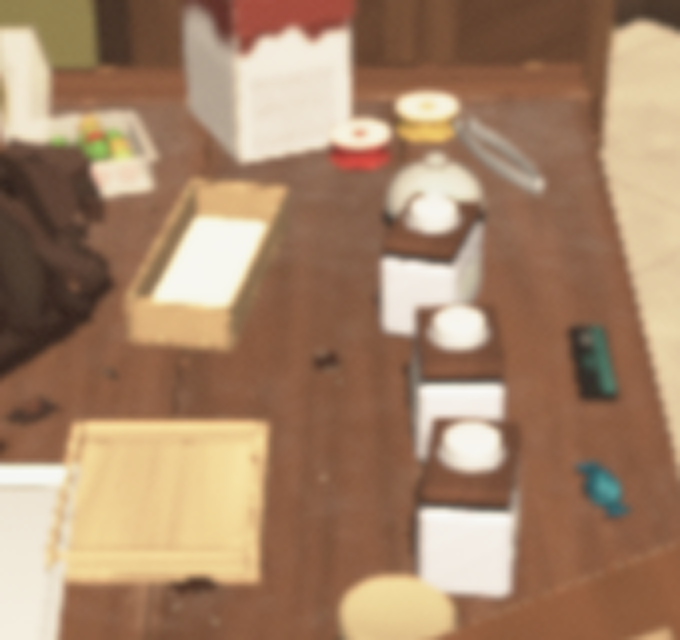

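```bash
python3 - <<'E'
from h import *
t=cap("top"); s=cap("side")
for n,uv in (("A",(472,443)),("B",(459,327)),("C",(433,212))): print(n,at(s,((uv[0]+.5)/4-.5+230,(uv[1]+.5)/4-.5+110),.09))
print("camera pos",ray(t,(0,0))[0],ray(s,(0,0))[0])
for z in (0,.05,.1,.2):
    print(z,"top lower root (408,132)",at(t,(408,132),z)[:2],"(330,95)",at(t,(330,95),z)[:2],"(450,100)",at(t,(450,100),z)[:2],"side (257,182)",at(s,(257,182),z)[:2],"(232,210)",at(s,(232,212),z)[:2])
def draw(c,name,win,sc):
    im=c["img"].copy(); x,y,w,h=win
    big=cv2.resize(im[y:y+h,x:x+w],None,fx=sc,fy=sc,interpolation=cv2.INTER_CUBIC)
    def box(cx,cy,z0,z1,yaw,dx,dy,col):
        a=np.radians(yaw);R=np.array([[np.cos(a),-np.sin(a)],[np.sin(a),np.cos(a)]])
        pts=[np.r_[R@np.array([sx*dx/2,sy*dy/2])+[cx,cy],z] for z in(z0,z1) for sx,sy in((-1,-1),(1,-1),(1,1),(-1,1))]
        q=((proj(c,pts)-[x,y]+.5)*sc-.5).round().astype(int)
        for i in range(4):
            for e in((i,(i+1)%4),(4+i,4+(i+1)%4),(i,i+4)): cv2.line(big,tuple(map(int,q[e[0]])),tuple(map(int,q[e[1]])),col,1)
    for b in ((.4457,.2020,0,.078,-3.7,.056,.084),(.4533,.0623,0,.078,1.4,.056,.084),(.4727,-.0995,0,.078,-13,.056,.084),(.642,.159,0,.02,2.2,.13,.15),(.642,-.145,0,.035,-7.5,.078,.196)): box(*b,(0,255,0))
    for b in ((.648,-.1,.118,.2,-7.5,.19,.075),(.636,-.19,.118,.2,-7.5,.19,.075),(.642,.159,.12,.2,2,.19,.075)): box(*b,(0,0,255))
    cv2.imwrite("pics/"+name,big)
draw(t,"ov_t.png",(265,60,200,200),3.9 and 3)
draw(s,"ov_s.png",(130,60,270,200),2.9 and 2)
draw(t,"ov_t2.png",(265,120,200,140),4)
E
```

```text
A [0.44705098 0.21444974 0.09      ]
B [0.45524766 0.07870432 0.09      ]
C [ 0.47449139 -0.0837774   0.09      ]
camera pos [0.37311516 0.13544032 1.33585808] [0.4666042  1.22277474 0.76189339]
0 top lower root (408,132) [ 0.72139882 -0.12634131] (330,95) [0.82977726 0.08287272] (450,100) [ 0.8086283  -0.24588242] side (257,182) [ 0.72070209 -0.12070734] (232,210) [0.76497059 0.05076385]
0.05 top lower root (408,132) [ 0.70836287 -0.11654306] (330,95) [0.81268479 0.08484027] (450,100) [ 0.79232743 -0.23160985] side (257,182) [ 0.70402667 -0.03254001] (232,210) [0.74539    0.12767821]
0.1 top lower root (408,132) [ 0.69532692 -0.1067448 ] (330,95) [0.79559233 0.08680783] (450,100) [ 0.77602655 -0.21733727] side (257,182) [0.68735125 0.05562732] (232,210) [0.72580942 0.20459257]
0.2 top lower root (408,132) [ 0.66925501 -0.08714828] (330,95) [0.76140741 0.09074295] (450,100) [ 0.7434248  -0.18879212] side (257,182) [0.6540004  0.23196197] (232,210) [0.68664824 0.3584213 ]
```

View pics/ov_t2.png

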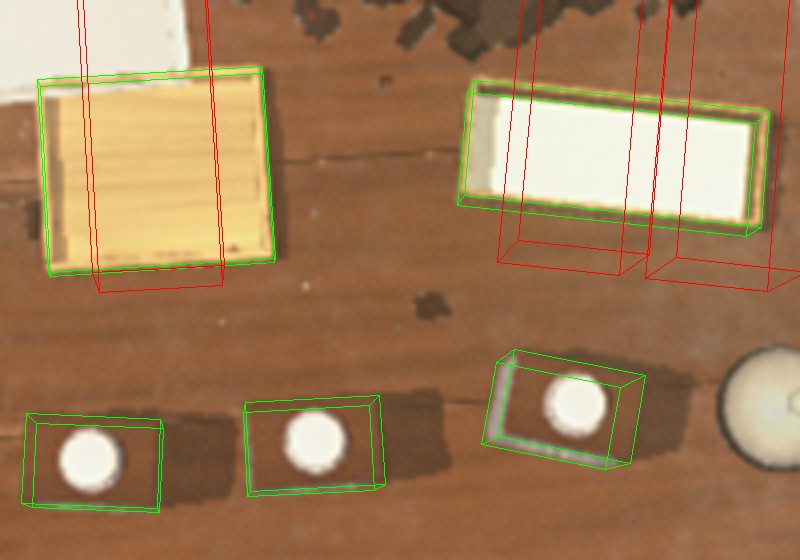

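View pics/ov_s.png

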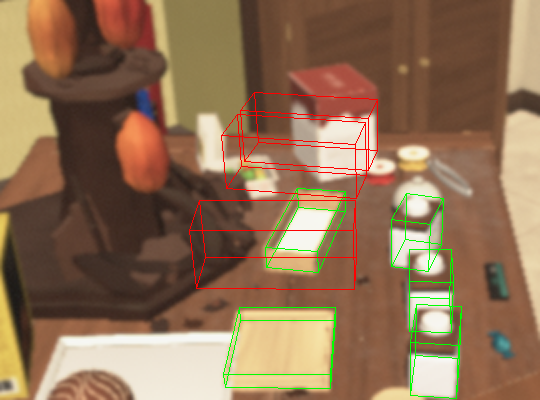

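View pics/ov_t.png

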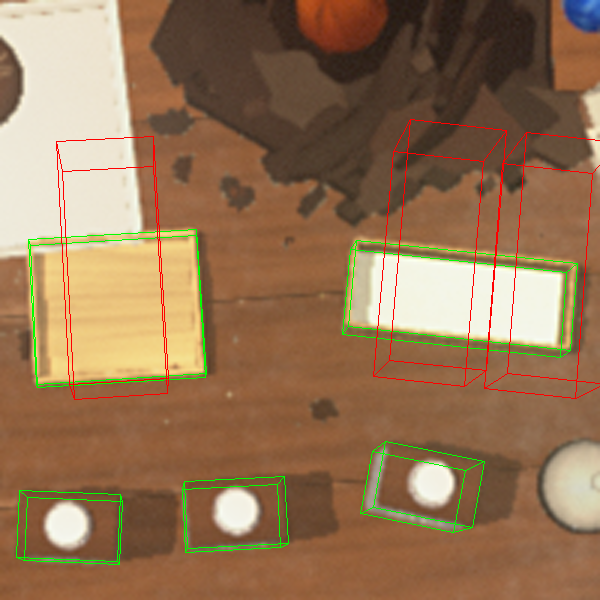

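```bash
python3 - <<'E'
from h import *
t=cap("top"); s=cap("side")
def P(c): 
    R,_=cv2.Rodrigues(np.array(c["rvec"]));return np.array(c["mtx"])@np.c_[R,np.array(c["tvec"]).ravel()]
def tri(a,b):
    X=cv2.triangulatePoints(P(t),P(s),np.array(a,float).reshape(2,1),np.array(b,float).reshape(2,1));X=(X[:3]/X[3]).ravel();return X.round(3),proj(t,X).round(1)-a,proj(s,X).round(1)-b
print("chest",tri((185,227),(411,247)), tri((188,287),(452,364)) , tri((79,306),(354,373)))
print("jar knob",tri((466,223),(339,151)))
o,d=ray(s,(242,152))
for y in (-.05,-.1,-.15,-.2,-.25): print(y,(o+d*(y-o[1])/d[1]).round(3))
o,d=ray(s,(257,175))
for y in (-.05,-.1,-.15,-.2,-.25): print(y,(o+d*(y-o[1])/d[1]).round(3))
E
```

```text
chest (array([0.397, 0.441, 0.194]), array([[-6.5, 29.2]]), array([[-35.1,  -5.5]])) (array([ 0.274,  0.495, -0.071]), array([[-3.6, 16.4]]), array([[-21.8,  -1. ]])) (array([0.365, 0.696, 0.137]), array([[ -3.3, -33. ]]), array([[49. , -1.3]]))
jar knob (array([ 0.47 , -0.257,  0.042]), array([[ 0. , -1.2]]), array([[0.9, 0.1]]))
-0.05 [ 0.743 -0.05   0.136]
-0.1 [ 0.754 -0.1    0.111]
-0.15 [ 0.765 -0.15   0.087]
-0.2 [ 0.776 -0.2    0.062]
-0.25 [ 0.787 -0.25   0.037]
-0.05 [ 0.706 -0.05   0.063]
-0.1 [ 0.715 -0.1    0.036]
-0.15 [ 0.725 -0.15   0.008]
-0.2 [ 0.734 -0.2   -0.019]
-0.25 [ 0.743 -0.25  -0.047]
```

```bash
cat >> h.py <<'E'
def P(c): 
    R,_=cv2.Rodrigues(np.array(c["rvec"]));return np.array(c["mtx"])@np.c_[R,np.array(c["tvec"]).ravel()]
def tri(t,s,a,b):
    X=cv2.triangulatePoints(P(t),P(s),np.array(a,float).reshape(2,1),np.array(b,float).reshape(2,1));X=(X[:3]/X[3]).ravel();return X.round(3),proj(t,X).round(1)-a,proj(s,X).round(1)-b
E
python3 - <<'E'
from h import *
t=cap("top"); s=cap("side")
print(tri(t,s,(185,227),(335,270)),tri(t,s,(190,288),(409,247)),tri(t,s,(80,306),(452,361)))
st=bot.read_state(); R=np.array(st["tcp_rot"]); print(R.T@(np.array([.4457,.202,.16])-st["position"])*1000)
E
```

```text
(array([0.47 , 0.444, 0.125]), array([[ 0. , -1.1]]), array([[1.3, 0.1]])) (array([0.328, 0.421, 0.169]), array([[ 0.1, -1.3]]), array([[1.5, 0. ]])) (array([0.29 , 0.679, 0.146]), array([[ 0. , -0.2]]), array([[0.3, 0. ]]))
[  62.55474512 -313.75755701  377.62929547]
```

Call:
play_rows --motion '[[[0,-314,378],[79,0,0],0],[[0,-314,378],[79,0,0],0],[[0,-314,378],[79,0,0],0],[[0,-314,378],[79,0,0],0],[[0,-314,378],[79,0,0],0],[[0,-314,378],[79,0,0],0],[[0,-314,378],[79,0,0],0],[[0,-314,378],[79,0,0],0]]'

```text
time_s: 1.4
position: [0.3944, 0.2748, 0.2229]
tcp_rot: [[0.001, 0.995, 0.101], [0.0, 0.101, -0.995], [-1.0, 0.001, -0.0]]
force: [0.2, 1.4, -0.8]
opening: 0.358
```

```bash
cat >> h.py <<'E'
def go(p,yaw,verbose=True):
    """shift (tool mm) & turn (deg) to TCP p with tool down, tool-y at world yaw"""
    from scipy.spatial.transform import Rotation as Ro
    st=bot.read_state(); R=np.array(st["tcp_rot"]); a=np.radians(yaw)
    y=np.array([np.cos(a),np.sin(a),0]); x=np.array([0,0,-1.]); D=np.c_[x,y,np.cross(x,y)]
    print("t",round(st["time_s"],2),"pos",np.round(st["position"],4),"F",np.round(st["force"],1),"op",round(st["opening"],3),"j",np.round(st["joint_positions"],0))
    print("shift",np.round(R.T@(np.array(p)-st["position"])*1000,1),"turn",np.round(Ro.from_matrix(R.T@D).as_rotvec(degrees=True),2))
E
python3 - <<'E'
from h import *
go([.4457,.202,.16],-3.7)
E
```

```text
t 1.4 pos [0.3944 0.2748 0.2229] F [ 0.2  1.4 -0.8] op 0.358 j [ 22.  19. 102.   0.  59.  16.]
shift [62.9 43.7 77.6] turn [ 9.49 -0.02 -0.06]
```

Call:
play_rows --motion '[[[0,0,0],[0,0,0],0],[[0,0,0],[0,0,0],0]]'

```text
time_s: 1.6
position: [0.3941, 0.2755, 0.2227]
tcp_rot: [[-0.0, 0.995, 0.104], [0.0, 0.104, -0.995], [-1.0, -0.0, -0.001]]
force: [-1.1, -0.0, -0.8]
opening: 0.177
```

```bash
python3 - <<'E'
from h import *
go([.4457,.202,.12],-3.7)
E
```

```text
t 1.6 pos [0.3941 0.2755 0.2227] F [-1.1 -0.  -0.8] op 0.177 j [ 22.  19. 102.   0.  59.  16.]
shift [102.7  43.7  78.5] turn [ 9.68 -0.03  0.  ]
```

Call:
play_rows --motion '[[[0,43.5,78.5],[9.7,0,0],0],[[50,43.5,78.5],[9.7,0,0],0],[[100,43.5,78.5],[9.7,0,0],0],[[118,43.5,78.5],[9.7,0,0],0],[[118,43.5,78.5],[9.7,0,0],0]]'

```text
time_s: 2.1
position: [0.4413, 0.2035, 0.1012]
tcp_rot: [[-0.009, 0.998, -0.06], [-0.002, -0.06, -0.998], [-1.0, -0.009, 0.002]]
force: [0.5, 0.3, 1.7]
opening: 0.005
```

```bash
python3 - <<'E'
from h import *
go([.4457,.202,.09],-3.7)
t=cap("top"); s=cap("side"); crop(t,"p1t.png",265,190,120,80,5); crop(s,"p1s.png",300,180,100,90,6)
E
```

```text
t 2.1 pos [0.4413 0.2035 0.1012] F [0.5 0.3 1.7] op 0.005 j [ 12.  31. 108.   0.  42.  15.]
shift [11.2  4.6  1.2] turn [0.26 0.13 0.53]
```

View pics/p1s.png

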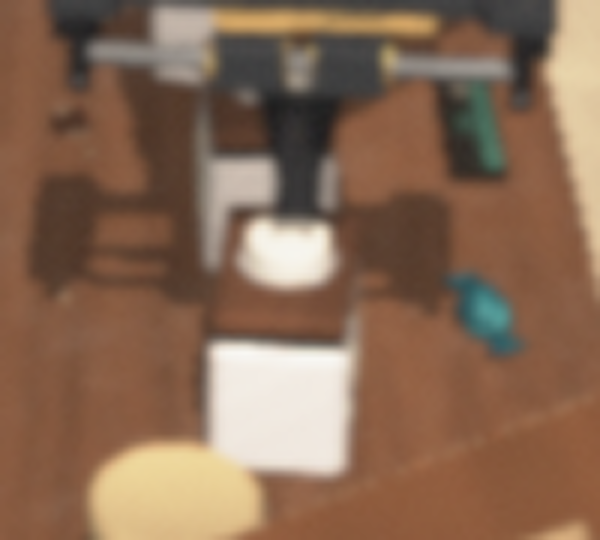

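Call:
play_rows --motion '[[[5,0,0],[0,0,0],0],[[13,0,0],[0,0,0],0],[[18,0,0],[0,0,0],0],[[22,0,0],[0,0,0],0],[[22,0,0],[0,0,0],0]]'

```text
time_s: 2.7
position: [0.4453, 0.2032, 0.0825]
tcp_rot: [[0.001, 0.998, -0.062], [0.0, -0.062, -0.998], [-1.0, 0.001, -0.0]]
force: [0.4, 1.1, 1.1]
opening: 0.005
```

```bash
python3 - <<'E'
from h import *
go([.4457,.202,.08],-3.7)
t=cap("top"); s=cap("side"); crop(t,"p2t.png",265,190,120,80,5); crop(s,"p2s.png",300,180,100,90,6)
E
```

```text
t 2.7 pos [0.4453 0.2032 0.0825] F [0.4 1.1 1.1] op 0.005 j [ 11.  33. 108.   0.  38.  15.]
shift [2.5 0.5 1.1] turn [ 0.14 -0.02 -0.04]
```

View pics/p2s.png

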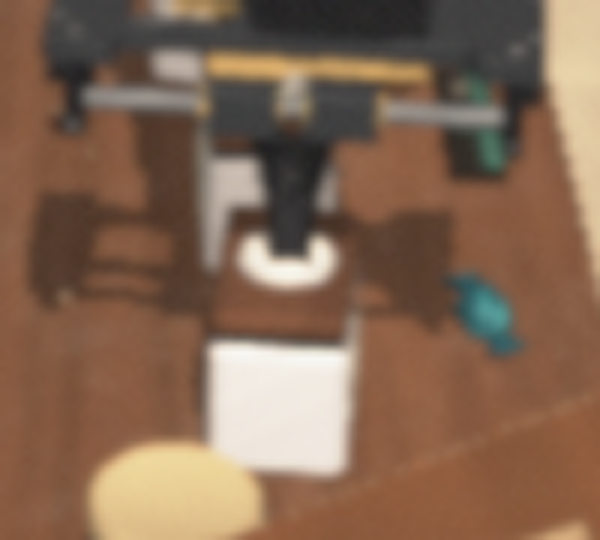

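Finger tips sit on the button near (290,250), and it is mostly down. I'll press to the stop, about 2.5 mm more.

Call:
play_rows --motion '[[[2,0,0],[0,0,0],0],[[3.5,0,0],[0,0,0],0],[[3.5,0,0],[0,0,0],0]]'

```text
time_s: 3.1
position: [0.4453, 0.203, 0.08]
tcp_rot: [[0.001, 0.998, -0.062], [0.0, -0.062, -0.998], [-1.0, 0.001, -0.0]]
force: [-1.6, 0.3, 10.9]
opening: 0.003
```

Call:
play_rows --motion '[[[-25,0,0],[0,0,0],0],[[-50,0,0],[0,0,0],0],[[-50,0,0],[0,0,0],0],[[-50,0,0],[0,0,0],0]]'

```text
time_s: 3.5
position: [0.4447, 0.2028, 0.129]
tcp_rot: [[0.0, 0.998, -0.062], [-0.0, -0.062, -0.998], [-1.0, 0.0, 0.0]]
force: [-0.1, -0.7, -0.0]
opening: 0.009
```

```bash
python3 - <<'E'
from h import *
go([.4533,.0623,.13],1.3)
s=cap("side"); crop(s,"p3s.png",300,180,100,90,6)
E
```

```text
t 3.5 pos [0.4447 0.2028 0.129 ] F [-0.1 -0.7 -0. ] op 0.009 j [ 11.  28. 107.  -0.  45.  15.]
shift [ -0.9  17.3 139.6] turn [-4.87  0.01 -0.  ]
```

View pics/p3s.png

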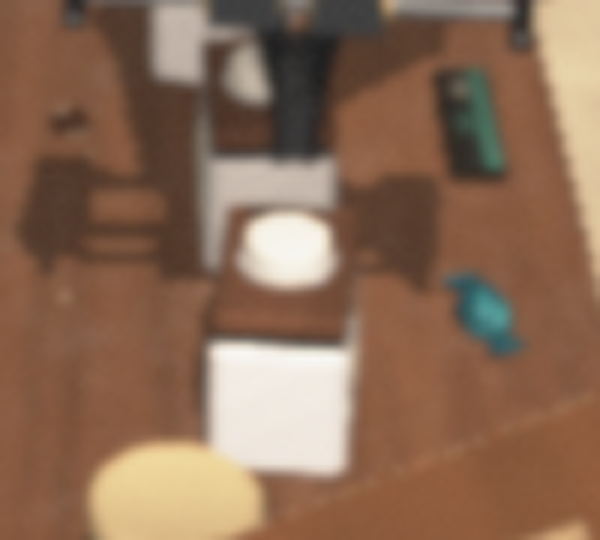

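A's button is up again: its body spans rows 212–285 in the crop, as before the press. So A has failed and goes to the tray. B is next.

Call:
play_rows --motion '[[[0,17,140],[-4.9,0,0],0],[[0,17,140],[-4.9,0,0],0],[[0,17,140],[-4.9,0,0],0],[[30,17,140],[-4.9,0,0],0],[[38,17,140],[-4.9,0,0],0],[[45,17,140],[-4.9,0,0],0],[[50,17,140],[-4.9,0,0],0],[[50,17,140],[-4.9,0,0],0]]'

```text
time_s: 4.35
position: [0.4521, 0.0626, 0.0803]
tcp_rot: [[-0.002, 1.0, 0.027], [-0.001, 0.027, -1.0], [-1.0, -0.002, 0.001]]
force: [-4.7, -4.7, 14.4]
opening: 0.003
```

Call:
play_rows --motion '[[[0,0,0],[0,0,0],0],[[-25,0,0],[0,0,0],0],[[-50,0,0],[0,0,0],0],[[-50,0,0],[0,0,0],0],[[-50,0,0],[0,0,0],0]]'

```text
time_s: 4.85
position: [0.4532, 0.0632, 0.1294]
tcp_rot: [[0.001, 1.0, 0.025], [0.0, 0.025, -1.0], [-1.0, 0.001, -0.0]]
force: [-0.5, -0.3, 0.8]
opening: 0.008
```

```bash
python3 - <<'E'
from h import *
go([.4727,-.0995,.13],-13)
s=cap("side"); crop(s,"p4s.png",300,150,100,90,6)
E
```

```text
t 4.85 pos [0.4532 0.0632 0.1294] F [-0.5 -0.3  0.8] op 0.008 j [ -6.  27. 111.   0.  43.  -8.]
shift [ -0.6  15.4 163.1] turn [ 1.443e+01 -1.000e-02 -7.000e-02]
```

View pics/p4s.png

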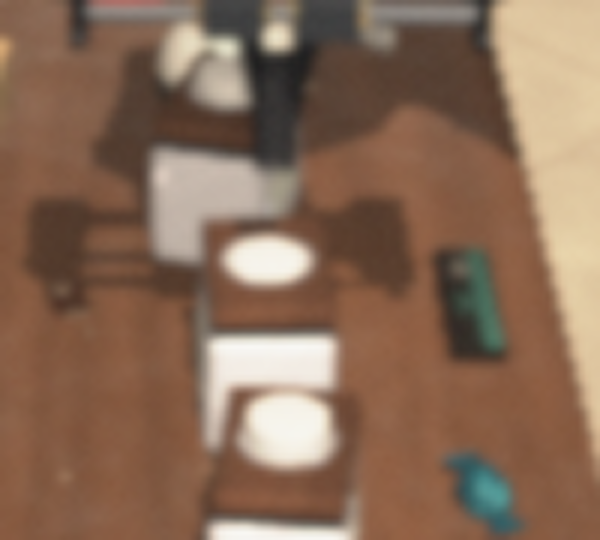

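B's button stays down (flat disc at (268,260)), so it is sound. C is next.

Call:
play_rows --motion '[[[0,15,163],[14.4,0,0],0],[[0,15,163],[14.4,0,0],0],[[0,15,163],[14.4,0,0],0],[[0,15,163],[14.4,0,0],0],[[30,15,163],[14.4,0,0],0],[[38,15,163],[14.4,0,0],0],[[46,15,163],[14.4,0,0],0],[[50,15,163],[14.4,0,0],0]]'

```text
time_s: 5.7
position: [0.4707, -0.0995, 0.0799]
tcp_rot: [[-0.003, 0.975, -0.224], [0.001, -0.224, -0.975], [-1.0, -0.004, 0.0]]
force: [-9.1, 0.1, 49.1]
opening: 0.004
```

Call:
play_rows --motion '[[[0,0,0],[0,0,0],0],[[0,0,0],[0,0,0],0]]'

```text
time_s: 5.9
position: [0.4707, -0.0994, 0.0803]
tcp_rot: [[-0.002, 0.975, -0.224], [-0.0, -0.224, -0.975], [-1.0, -0.002, 0.001]]
force: [-4.9, -1.8, 12.1]
opening: 0.004
```

Call:
play_rows --motion '[[[-25,0,0],[0,0,0],0],[[-60,0,0],[0,0,0],0],[[-110,0,0],[0,0,0],1],[[-110,0,0],[0,0,0],1],[[-110,0,0],[0,0,0],1]]'

```text
time_s: 6.4
position: [0.4725, -0.0996, 0.1902]
tcp_rot: [[0.003, 0.974, -0.225], [-0.001, -0.225, -0.974], [-1.0, 0.003, 0.0]]
force: [0.2, -0.3, -1.0]
opening: 0.194
```

```bash
python3 - <<'E'
from h import *
go([.4727,-.0995,.2],-13)
s=cap("side"); crop(s,"p5s.png",300,130,100,90,6)
t=cap("top"); crop(t,"p5t.png",265,120,200,140,4)
E
```

```text
t 6.4 pos [ 0.4725 -0.0996  0.1902] F [ 0.2 -0.3 -1. ] op 0.194 j [-25.  22. 104.   0.  54. -12.]
shift [-9.8  0.2 -0.1] turn [ 0.02  0.02 -0.17]
```

View pics/p5s.png

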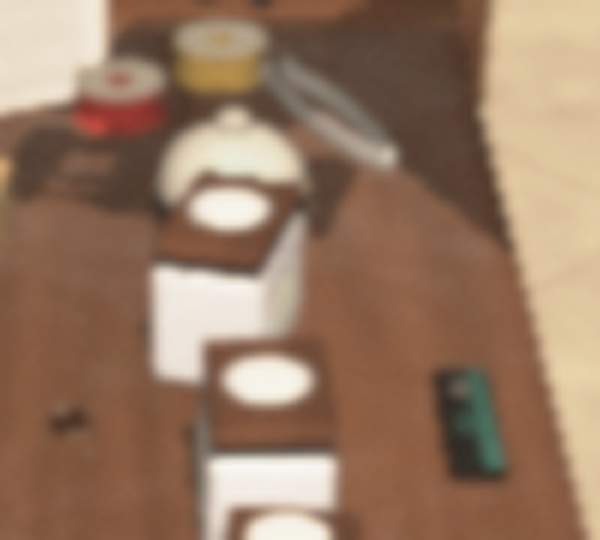

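View pics/p5t.png

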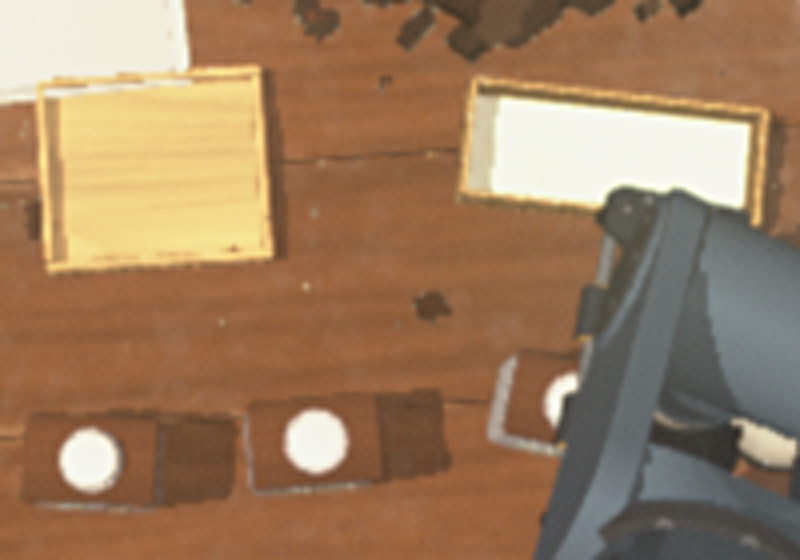

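C stays down too, so it is sound. Gripping C now, with the TCP at z = 0.045, which is 25 mm above its centre.

Call:
play_rows --motion '[[[0,0,0],[0,0,0],1],[[0,0,0],[0,0,0],1],[[0,0,0],[0,0,0],1],[[0,0,0],[0,0,0],1],[[50,0,0],[0,0,0],1],[[90,0,0],[0,0,0],1],[[110,0,0],[0,0,0],1]]'

```text
time_s: 7.2
position: [0.4704, -0.0998, 0.0764]
tcp_rot: [[-0.004, 0.974, -0.226], [0.002, -0.226, -0.974], [-1.0, -0.004, -0.001]]
force: [-0.3, -0.3, -1.1]
opening: 0.921
```

Call:
play_rows --motion '[[[20,0,0],[0,0,0],1],[[34,0,0],[0,0,0],1],[[34,0,0],[0,0,0],1],[[34,0,0],[0,0,0],0.4],[[34,0,0],[0,0,0],0.4],[[34,0,0],[0,0,0],0.4],[[34,0,0],[0,0,0],0.4],[[34,0,0],[0,0,0],0.4]]'

```text
time_s: 8.0
position: [0.473, -0.1008, 0.0457]
tcp_rot: [[0.003, 0.974, -0.226], [-0.001, -0.226, -0.974], [-1.0, 0.003, 0.0]]
force: [0.1, 0.7, 3.1]
opening: 0.64
```

Call:
play_rows --motion '[[[-20,0,0],[0,0,0],0],[[-60,0,0],[0,0,0],0],[[-80,0,0],[0,0,0],0],[[-80,0,0],[0,0,0],0]]'

```text
time_s: 8.4
position: [0.4736, -0.1011, 0.1275]
tcp_rot: [[0.006, 0.974, -0.226], [-0.003, -0.226, -0.974], [-1.0, 0.006, 0.001]]
force: [1.3, 0.1, -2.2]
opening: 0.641
```

```bash
python3 - <<'E'
from h import *
go([.6361,-.1906,.125],-7.5)
E
```

```text
t 8.4 pos [ 0.4736 -0.1011  0.1275] F [ 1.3  0.1 -2.2] op 0.641 j [-25.  28. 108.  -0.  44. -12.]
shift [  3.6 178.5  50.5] turn [-5.56  0.09 -0.34]
```

Call:
play_rows --motion '[[[0,30,8],[-1,0,0],0],[[0,70,20],[-2,0,0],0],[[0,110,31],[-3.5,0,0],0],[[0,150,42],[-4.5,0,0],0],[[0,170,48],[-5.5,0,0],0],[[0,178.5,50.5],[-5.5,0,0],0],[[0,178.5,50.5],[-5.5,0,0],0],[[0,178.5,50.5],[-5.5,0,0],0]]'

```text
time_s: 9.2
position: [0.6323, -0.1887, 0.1236]
tcp_rot: [[-0.004, 0.991, -0.132], [0.002, -0.132, -0.991], [-1.0, -0.004, -0.002]]
force: [-0.9, -0.5, -2.0]
opening: 0.635
```

```bash
python3 - <<'E'
from h import *
go([.6361,-.1906,.048],-7.5)
s=cap("side"); crop(s,"p6s.png",230,100,130,110,5)
t=cap("top"); crop(t,"p6t.png",350,120,120,80,6)
E
```

```text
t 9.2 pos [ 0.6323 -0.1887  0.1236] F [-0.9 -0.5 -2. ] op 0.635 j [-26.  40.  81.   0.  59. -19.]
shift [75.6  4.4  1.5] turn [-0.07 -0.09  0.25]
```

View pics/p6s.png

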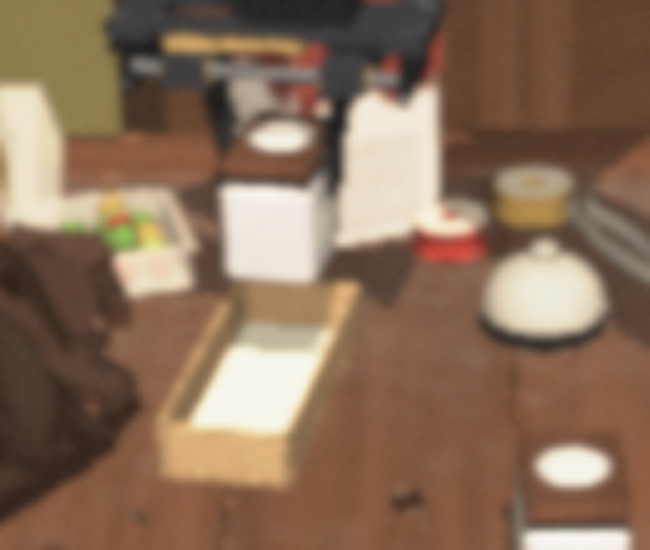

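View pics/p6t.png

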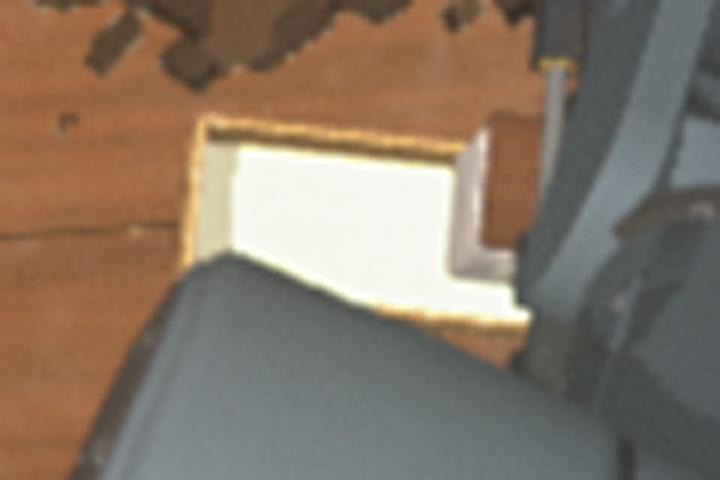

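```bash
python3 - <<'E'
from h import *
t=cap("top"); st=bot.read_state(); print(st["position"])
p=at(t,((450.5)/6-.5+350,(278.5)/6-.5+120),.0786); print(p)
a=np.radians(-7.5);R=np.array([[np.cos(a),-np.sin(a)],[np.sin(a),np.cos(a)]])
print("centre from corner",p[:2]-R@np.array([-.028,.042]))
go([.6361,-.1906,.048],-7.5)
E
```

```text
[ 0.63299236 -0.1889638   0.1247641 ]
[ 0.61183255 -0.1491194   0.0786    ]
centre from corner [ 0.6341109  -0.19441482]
t 9.35 pos [ 0.633  -0.189   0.1248] F [-0.3 -0.8 -1.2] op 0.646 j [-26.  39.  81.  -0.  59. -19.]
shift [76.8  3.5  1.3] turn [-0.05 -0.04  0.12]
```

Call:
play_rows --motion '[[[0,1,-1],[0,0,0],0],[[20,1,-1],[0,0,0],0],[[35,1,-1],[0,0,0],0],[[35,1,-1],[0,0,0],0],[[35,1,-1],[0,0,0],0]]'

```text
time_s: 9.85
position: [0.6352, -0.1888, 0.0896]
tcp_rot: [[-0.001, 0.991, -0.132], [0.001, -0.132, -0.991], [-1.0, -0.001, -0.0]]
force: [0.2, 0.0, -1.4]
opening: 0.642
```

```bash
python3 - <<'E'
from h import *
go([.6361,-.1885,.048],-7.5)
s=cap("side"); crop(s,"p7s.png",230,100,130,110,5)
t=cap("top"); crop(t,"p7t.png",350,120,120,80,6)
E
```

```text
t 9.85 pos [ 0.6352 -0.1888  0.0896] F [ 0.2  0.  -1.4] op 0.642 j [-26.  42.  82.   0.  56. -19.]
shift [41.6  0.9 -0.4] turn [-0.07 -0.03  0.08]
```

View pics/p7s.png

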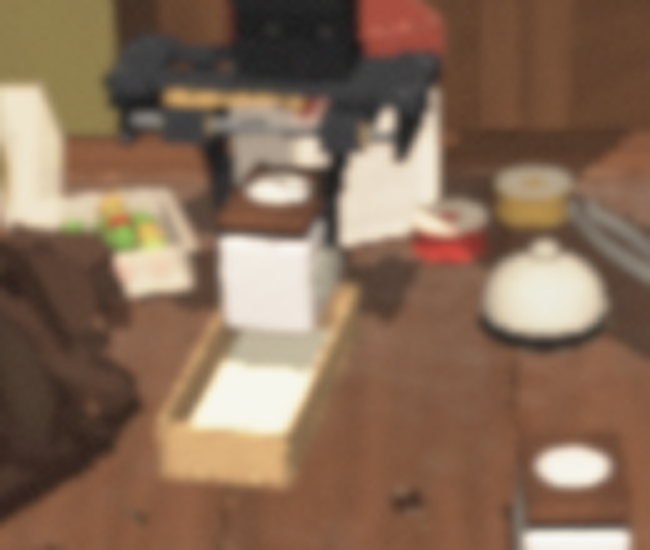

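View pics/p7t.png

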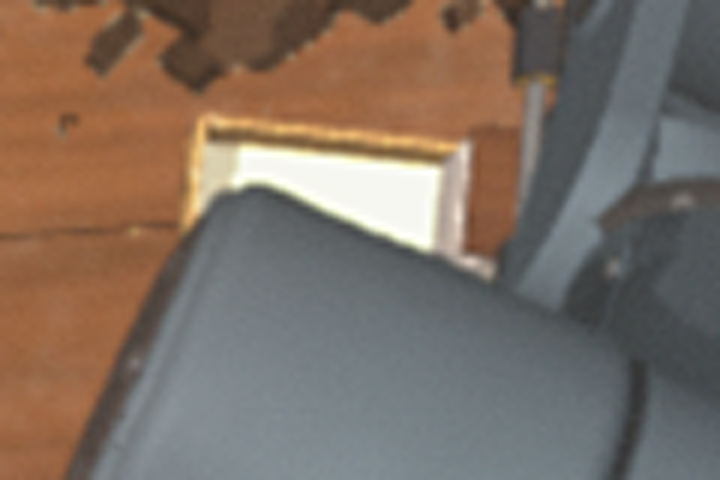

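```bash
cat >> h.py <<'E'
def overlay(c,name,win,sc,boxes):
    x,y,w,h=win
    big=cv2.resize(c["img"][y:y+h,x:x+w],None,fx=sc,fy=sc,interpolation=cv2.INTER_CUBIC)
    for (cx,cy,z0,z1,yaw,dx,dy) in boxes:
        a=np.radians(yaw);R=np.array([[np.cos(a),-np.sin(a)],[np.sin(a),np.cos(a)]])
        pts=[np.r_[R@np.array([sx*dx/2,sy*dy/2])+[cx,cy],z] for z in(z0,z1) for sx,sy in((-1,-1),(1,-1),(1,1),(-1,1))]
        q=((proj(c,pts)-[x,y]+.5)*sc-.5).round().astype(int)
        for i in range(4):
            for e in((i,(i+1)%4),(4+i,4+(i+1)%4),(i,i+4)): cv2.line(big,tuple(map(int,q[e[0]])),tuple(map(int,q[e[1]])),(0,255,0),1)
    cv2.imwrite("pics/"+name,big)
E
python3 - <<'E'
from h import *
B=[(.642,-.145,0,.035,-7.5,.078,.196),(.6355,-.190,.044,.122,-7.5,.056,.084)]
overlay(cap("side"),"p8s.png",(230,100,130,110),5,B)
overlay(cap("top"),"p8t.png",(350,120,120,80),6,B)
E
```

```text
(no output)
```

View pics/p8s.png

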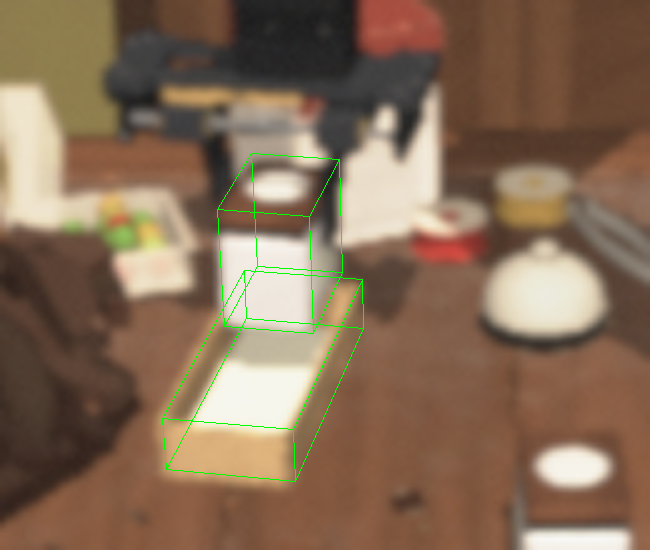

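View pics/p8t.png

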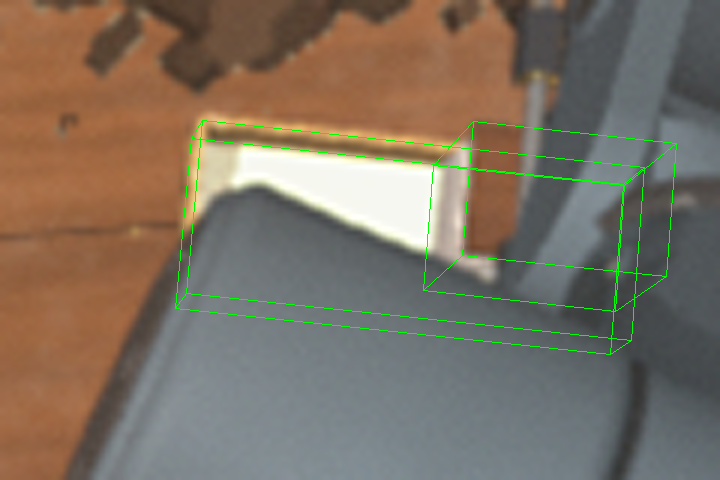

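Model and image agree: the lid's left edge is at (470,125–250) in the top crop, against a modelled 464–474. Lowering C.

Call:
play_rows --motion '[[[15,1,0],[0,0,0],0],[[30,1,0],[0,0,0],0],[[37,1,0],[0,0,0],0],[[40,1,0],[0,0,0],0],[[40,1,0],[0,0,0],0]]'

```text
time_s: 10.55
position: [0.636, -0.189, 0.0493]
tcp_rot: [[-0.001, 0.991, -0.132], [0.001, -0.132, -0.991], [-1.0, -0.002, -0.0]]
force: [0.1, 0.4, -2.1]
opening: 0.639
```

```bash
python3 - <<'E'
from h import *
go([.6361,-.1885,.048],-7.5)
B=[(.642,-.145,0,.035,-7.5,.078,.196)]
overlay(cap("side"),"p9s.png",(230,100,130,110),5,[])
overlay(cap("top"),"p9t.png",(350,120,120,80),6,[])
E
```

```text
t 10.55 pos [ 0.636  -0.189   0.0493] F [ 0.1  0.4 -2.1] op 0.639 j [-26.  45.  83.  -0.  52. -19.]
shift [ 1.3  0.  -0.5] turn [-0.07 -0.03  0.09]
```

View pics/p9s.png

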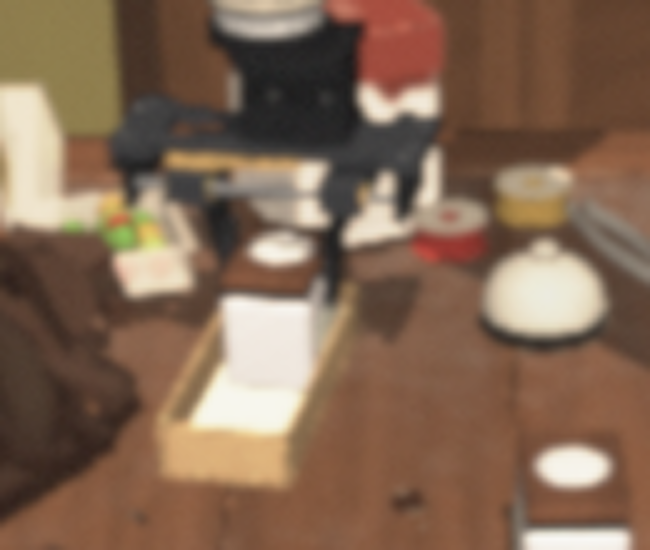

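Call:
play_rows --motion '[[[1.2,0,0],[0,0,0],0],[[1.2,0,0],[0,0,0],0],[[1.2,0,0],[0,0,0],0.95],[[1.2,0,0],[0,0,0],0.95],[[1.2,0,0],[0,0,0],0.95],[[1.2,0,0],[0,0,0],0.95]]'

```text
time_s: 11.25
position: [0.6368, -0.1893, 0.0491]
tcp_rot: [[0.0, 0.991, -0.132], [-0.0, -0.132, -0.991], [-1.0, 0.0, 0.0]]
force: [-0.0, 0.4, -0.3]
opening: 0.902
```

Call:
play_rows --motion '[[[-30,0,0],[0,0,0],0.95],[[-70,0,0],[0,0,0],0.95],[[-100,0,0],[0,0,0],0.95],[[-100,0,0],[0,0,0],0.95]]'

```text
time_s: 11.65
position: [0.6399, -0.1908, 0.1544]
tcp_rot: [[0.01, 0.991, -0.132], [-0.005, -0.132, -0.991], [-1.0, 0.01, 0.003]]
force: [0.5, -0.6, -0.4]
opening: 0.953
```

```bash
python3 - <<'E'
from h import *
go([.4533,.0623,.145],1.3)
overlay(cap("side"),"p10s.png",(230,100,130,110),5,[])
E
```

```text
t 11.65 pos [ 0.6399 -0.1908  0.1544] F [ 0.5 -0.6 -0.4] op 0.953 j [-26.  38.  80.   0.  62. -19.]
shift [   6.4 -218.4 -226.3] turn [-8.86  0.24 -0.58]
```

View pics/p10s.png

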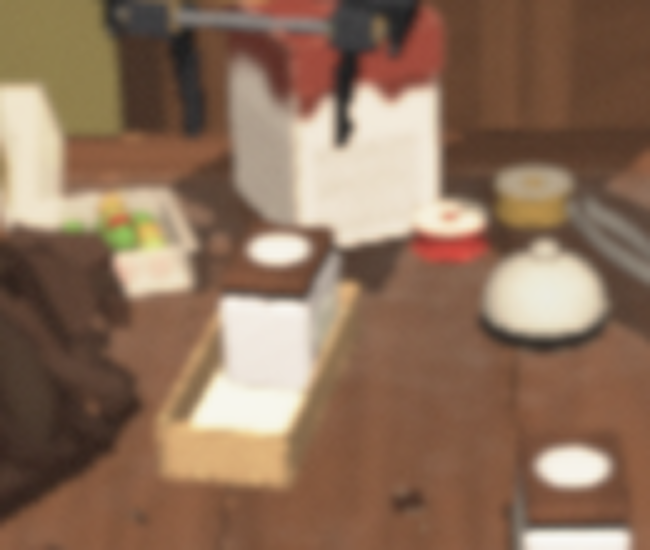

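C stands upright in the carton with its button down. Now over to B.

Call:
play_rows --motion '[[[0,-217,-228],[-8.7,0,0],0.95],[[0,-217,-228],[-8.7,0,0],0.95],[[0,-217,-228],[-8.7,0,0],0.95],[[0,-217,-228],[-8.7,0,0],0.95],[[0,-217,-228],[-8.7,0,0],0.95],[[0,-217,-228],[-8.7,0,0],0.95],[[0,-217,-228],[-8.7,0,0],1],[[0,-217,-228],[-8.7,0,0],1]]'

```text
time_s: 12.5
position: [0.4488, 0.067, 0.148]
tcp_rot: [[-0.004, 1.0, 0.023], [0.0, 0.023, -1.0], [-1.0, -0.004, -0.0]]
force: [0.2, -0.3, -0.5]
opening: 0.995
```

```bash
python3 - <<'E'
from h import *
go([.4533,.0623,.045],1.3)
E
```

```text
t 12.5 pos [0.4488 0.067  0.148 ] F [ 0.2 -0.3 -0.5] op 0.995 j [ -6.  24. 110.  -0.  46.  -7.]
shift [103.    4.8   4.8] turn [ 0.03 -0.02  0.22]
```

Call:
play_rows --motion '[[[0,2,2],[0,0,0],1],[[25,2,2],[0,0,0],1],[[35,2,2],[0,0,0],1],[[35,2,2],[0,0,0],1]]'

```text
time_s: 12.9
position: [0.4537, 0.0622, 0.1124]
tcp_rot: [[-0.003, 1.0, 0.018], [0.0, 0.018, -1.0], [-1.0, -0.003, -0.0]]
force: [0.4, 1.2, -0.4]
opening: 0.999
```

```bash
python3 - <<'E'
from h import *
go([.4533,.0623,.045],1.3)
E
```

```text
t 12.9 pos [0.4537 0.0622 0.1124] F [ 0.4  1.2 -0.4] op 0.999 j [ -6.  28. 111.  -0.  40.  -7.]
shift [67.4 -0.2 -0.1] turn [-0.29 -0.01  0.17]
```

Call:
play_rows --motion '[[[30,0,0],[0,0,0],1],[[60,0,0],[0,0,0],1],[[66.5,0,0],[0,0,0],1],[[66.5,0,0],[0,0,0],0],[[66.5,0,0],[0,0,0],0],[[66.5,0,0],[0,0,0],0],[[66.5,0,0],[0,0,0],0],[[66.5,0,0],[0,0,0],0]]'

```text
time_s: 13.7
position: [0.4548, 0.0633, 0.0483]
tcp_rot: [[0.003, 1.0, 0.02], [-0.0, 0.02, -1.0], [-1.0, 0.003, 0.0]]
force: [0.0, -1.2, 3.6]
opening: 0.644
```

Call:
play_rows --motion '[[[-20,0,0],[0,0,0],0],[[-60,0,0],[0,0,0],0],[[-82,0,0],[0,0,0],0],[[-82,0,0],[0,0,0],0]]'

```text
time_s: 14.1
position: [0.4554, 0.0633, 0.1319]
tcp_rot: [[0.007, 1.0, 0.02], [-0.001, 0.02, -1.0], [-1.0, 0.007, 0.001]]
force: [0.0, 0.6, -3.5]
opening: 0.645
```

```bash
python3 - <<'E'
from h import *
go([.6479,-.0985,.127],-7.5)
E
```

```text
t 14.1 pos [0.4554 0.0633 0.1319] F [ 0.   0.6 -3.5] op 0.645 j [ -6.  26. 111.   0.  43.  -7.]
shift [  6.3 189.2 165.7] turn [ 8.65  0.02 -0.38]
```

Call:
play_rows --motion '[[[-5,25,22],[1,0,0],0],[[-5,55,48],[2.5,0,0],0],[[-5,85,74],[4,0,0],0],[[-5,115,100],[5.5,0,0],0],[[-5,145,126],[7,0,0],0],[[-5,172,145],[8,0,0],0],[[-5,188,155],[8.65,0,0],0],[[-5,188,155],[8.65,0,0],0]]'

```text
time_s: 14.9
position: [0.6462, -0.0898, 0.1321]
tcp_rot: [[0.0, 0.991, -0.133], [-0.0, -0.133, -0.991], [-1.0, 0.0, 0.0]]
force: [-0.4, 0.3, -3.0]
opening: 0.643
```

Call:
play_rows --motion '[[[0,0,0],[0,0,0],0],[[0,0,0],[0,0,0],0]]'

```text
time_s: 15.1
position: [0.6423, -0.0866, 0.1328]
tcp_rot: [[-0.004, 0.991, -0.13], [0.002, -0.13, -0.991], [-1.0, -0.005, -0.001]]
force: [-0.2, -0.9, -2.2]
opening: 0.644
```

```bash
python3 - <<'E'
from h import *
go([.6481,-.0975,.097],-7.5)
B=[(.642,-.145,0,.035,-7.5,.078,.196)]
overlay(cap("side"),"p11s.png",(220,70,140,130),5,[])
overlay(cap("top"),"p11t.png",(350,120,120,80),6,B)
E
```

```text
t 15.1 pos [ 0.6423 -0.0866  0.1328] F [-0.2 -0.9 -2.2] op 0.644 j [-18.  38.  83.   0.  59. -10.]
shift [35.8  7.3 10. ] turn [ 0.02 -0.06  0.26]
```

View pics/p11s.png

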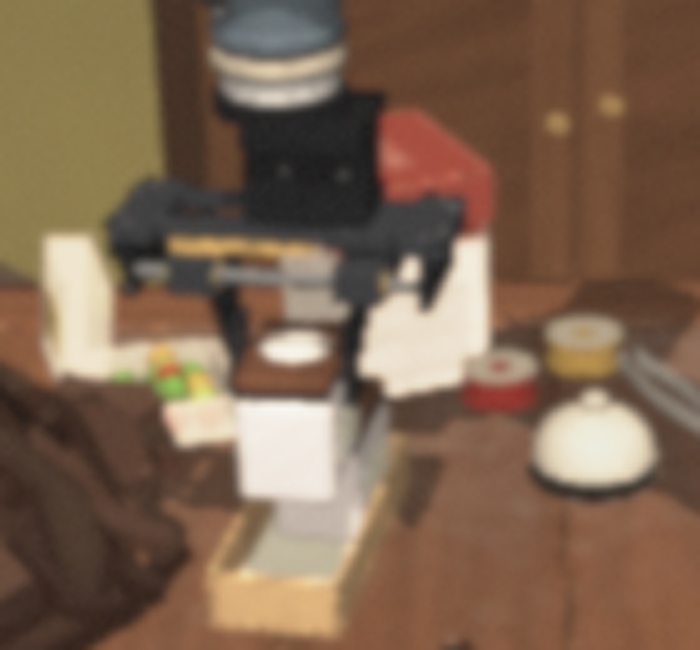

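View pics/p11t.png

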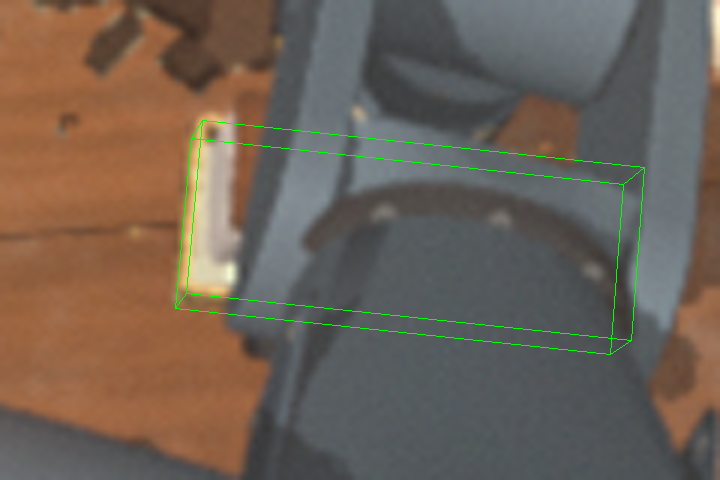

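Call:
play_rows --motion '[[[0,4,5],[0,0,0],0],[[10,4,9],[0,0,0],0],[[20,4,9],[0,0,0],0],[[30,4,9],[0,0,0],0],[[30,4,9],[0,0,0],0],[[30,4,9],[0,0,0],0]]'

```text
time_s: 15.8
position: [0.6469, -0.0971, 0.1035]
tcp_rot: [[-0.002, 0.991, -0.131], [0.001, -0.131, -0.991], [-1.0, -0.002, -0.0]]
force: [0.5, 0.4, -2.2]
opening: 0.648
```

```bash
python3 - <<'E'
from h import *
go([.6481,-.0975,.051],-7.5)
B=[(.642,-.145,0,.035,-7.5,.078,.196),(.6481,-.0985,.052,.13,-7.5,.056,.084)]
overlay(cap("side"),"p12s.png",(220,70,140,130),5,[])
overlay(cap("top"),"p12t.png",(350,120,120,80),6,B)
E
```

```text
t 15.8 pos [ 0.6469 -0.0971  0.1035] F [ 0.5  0.4 -2.2] op 0.648 j [-18.  41.  83.   0.  56. -11.]
shift [52.5  1.4  0.3] turn [-0.02 -0.02  0.09]
```

View pics/p12s.png

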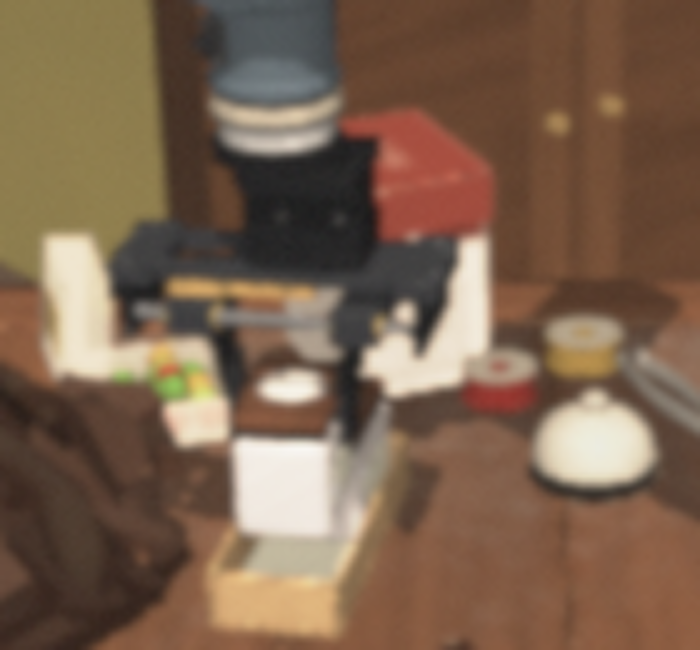

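View pics/p12t.png

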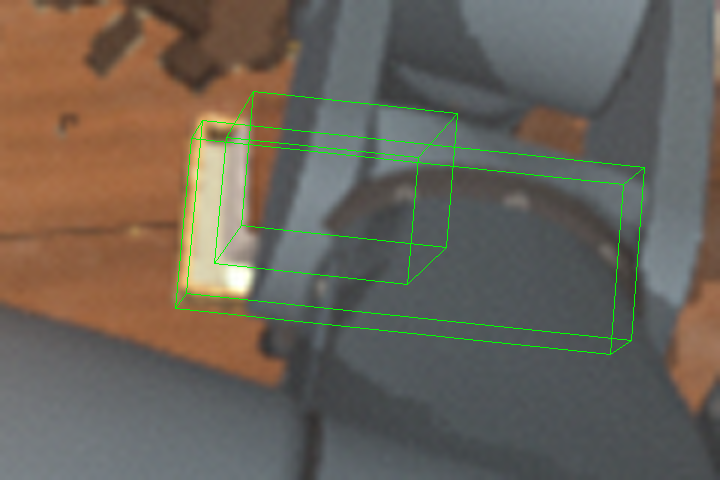

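B is aligned: its modelled left edge at about 220–245 matches the picture. Lowering.

Call:
play_rows --motion '[[[15,0.5,0],[0,0,0],0],[[30,0.5,0],[0,0,0],0],[[43,0.5,0],[0,0,0],0],[[50,0.5,0],[0,0,0],0],[[50,0.5,0],[0,0,0],0]]'

```text
time_s: 16.4
position: [0.6469, -0.097, 0.0526]
tcp_rot: [[-0.003, 0.991, -0.131], [0.001, -0.131, -0.991], [-1.0, -0.003, -0.001]]
force: [-0.5, -0.3, -2.5]
opening: 0.645
```

```bash
python3 - <<'E'
from h import *
go([.6481,-.0975,.051],-7.5)
overlay(cap("side"),"p13s.png",(220,70,140,130),5,[])
E
```

```text
t 16.4 pos [ 0.6469 -0.097   0.0526] F [-0.5 -0.3 -2.5] op 0.645 j [-18.  45.  84.   0.  51. -11.]
shift [1.6 1.3 0.3] turn [-0.02 -0.04  0.16]
```

View pics/p13s.png

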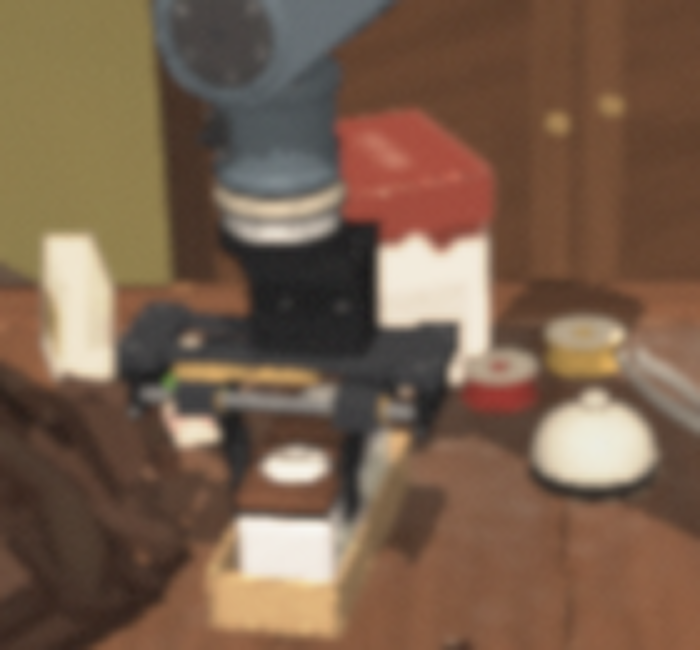

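Call:
play_rows --motion '[[[1.5,0,0],[0,0,0],0],[[1.5,0,0],[0,0,0],0],[[1.5,0,0],[0,0,0],0.95],[[1.5,0,0],[0,0,0],0.95],[[1.5,0,0],[0,0,0],0.95],[[1.5,0,0],[0,0,0],0.95]]'

```text
time_s: 17.05
position: [0.6482, -0.0975, 0.0534]
tcp_rot: [[0.001, 0.991, -0.131], [-0.0, -0.131, -0.991], [-1.0, 0.001, 0.0]]
force: [-0.4, 0.0, -0.8]
opening: 0.906
```

Call:
play_rows --motion '[[[-30,0,0],[0,0,0],0.95],[[-70,0,0],[0,0,0],0.95],[[-95,0,0],[0,0,0],0.95],[[-95,0,0],[0,0,0],0.95]]'

```text
time_s: 17.45
position: [0.651, -0.0983, 0.1528]
tcp_rot: [[0.009, 0.991, -0.131], [-0.003, -0.131, -0.991], [-1.0, 0.01, 0.002]]
force: [0.7, -0.3, -0.3]
opening: 0.948
```

```bash
python3 - <<'E'
from h import *
go([.4457,.202,.145],-3.7)
overlay(cap("side"),"p14s.png",(230,100,130,110),5,[])
E
```

```text
t 17.45 pos [ 0.651  -0.0983  0.1528] F [ 0.7 -0.3 -0.3] op 0.948 j [-18.  37.  81.   0.  61. -11.]
shift [   5.  -242.9 -270.9] turn [-3.82  0.12 -0.55]
```

View pics/p14s.png

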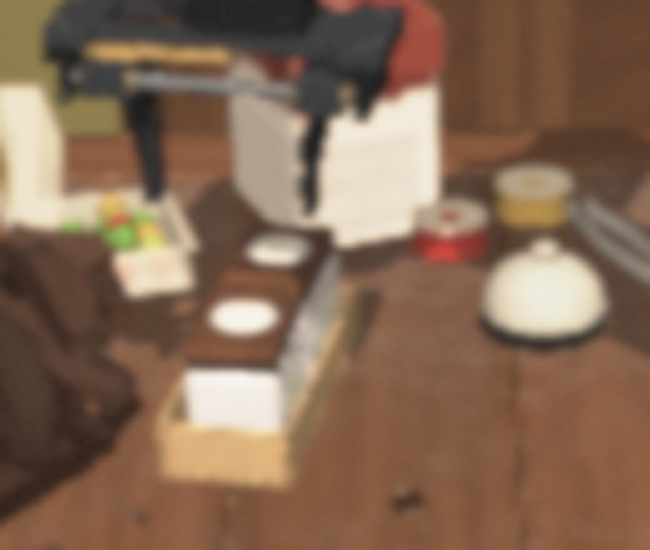

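B and C stand end to end in the carton, buttons flat at (244,317) and (278,250). Now A. Raise a little first, keeping clear of the chest.

Call:
play_rows --motion '[[[0,-242,-272],[-3.8,0,0],1],[[0,-242,-272],[-3.8,0,0],1],[[0,-242,-272],[-3.8,0,0],1],[[0,-242,-272],[-3.8,0,0],1],[[0,-242,-272],[-3.8,0,0],1],[[0,-242,-272],[-3.8,0,0],1],[[0,-242,-272],[-3.8,0,0],1],[[0,-242,-272],[-3.8,0,0],1]]'

```text
time_s: 18.3
position: [0.438, 0.2064, 0.1464]
tcp_rot: [[-0.007, 0.998, -0.061], [-0.001, -0.061, -0.998], [-1.0, -0.007, 0.001]]
force: [0.0, -0.3, -0.2]
opening: 1.002
```

Call:
play_rows --motion '[[[0,0,0],[0,0,0],1],[[0,0,0],[0,0,0],1],[[0,0,0],[0,0,0],1]]'

```text
time_s: 18.6
position: [0.445, 0.2028, 0.1476]
tcp_rot: [[0.001, 0.998, -0.067], [-0.0, -0.067, -0.998], [-1.0, 0.001, 0.0]]
force: [-0.5, -0.1, -0.4]
opening: 1.003
```

```bash
python3 - <<'E'
from h import *
go([.4457,.202,.047],-3.7)
E
```

```text
t 18.6 pos [0.445  0.2028 0.1476] F [-0.5 -0.1 -0.4] op 1.003 j [ 11.  26. 106.  -0.  48.  15.]
shift [100.6   0.7   0.8] turn [-0.12  0.01 -0.05]
```

Call:
play_rows --motion '[[[40,0.5,0.5],[0,0,0],1],[[80,0.5,0.5],[0,0,0],1],[[100,0.5,0.5],[0,0,0],1],[[100,0.5,0.5],[0,0,0],0],[[100,0.5,0.5],[0,0,0],0],[[100,0.5,0.5],[0,0,0],0],[[100,0.5,0.5],[0,0,0],0],[[100,0.5,0.5],[0,0,0],0]]'

```text
time_s: 19.4
position: [0.4456, 0.2037, 0.0491]
tcp_rot: [[0.004, 0.998, -0.065], [0.001, -0.065, -0.998], [-1.0, 0.004, -0.001]]
force: [1.0, -0.6, 2.4]
opening: 0.64
```

Call:
play_rows --motion '[[[-20,0,0],[0,0,0],0],[[-60,0,0],[0,0,0],0],[[-75,0,0],[0,0,0],0],[[-75,0,0],[0,0,0],0]]'

```text
time_s: 19.8
position: [0.4456, 0.204, 0.1254]
tcp_rot: [[0.006, 0.998, -0.064], [0.001, -0.064, -0.998], [-1.0, 0.006, -0.002]]
force: [0.7, -0.3, -1.5]
opening: 0.639
```

```bash
python3 - <<'E'
from h import *
go([.642,.159,.12],2)
E
```

```text
t 19.8 pos [0.4456 0.204  0.1254] F [ 0.7 -0.3 -1.5] op 0.639 j [ 12.  29. 107.   0.  44.  15.]
shift [  6.5 198.9  32.2] turn [-5.69 -0.08 -0.34]
```

Call:
play_rows --motion '[[[0,30,5],[-1,0,0],0],[[0,70,11],[-2,0,0],0],[[0,110,18],[-3.5,0,0],0],[[0,150,24],[-4.5,0,0],0],[[0,185,30],[-5.5,0,0],0],[[0,199,32],[-5.7,0,0],0],[[0,199,32],[-5.7,0,0],0],[[0,199,32],[-5.7,0,0],0]]'

```text
time_s: 20.6
position: [0.6384, 0.1586, 0.1211]
tcp_rot: [[-0.005, 0.999, 0.034], [-0.0, 0.034, -0.999], [-1.0, -0.005, -0.0]]
force: [-0.7, 0.7, -1.9]
opening: 0.64
```

Call:
play_rows --motion '[[[20,0,0],[0,0,0],0],[[40,0,0],[0,0,0],0],[[55,0,0],[0,0,0],0],[[64,0,0],[0,0,0],0],[[64,0,0],[0,0,0],0],[[64,0,0],[0,0,0],0]]'

```text
time_s: 21.2
position: [0.6405, 0.1588, 0.0591]
tcp_rot: [[0.0, 0.999, 0.035], [0.0, 0.035, -0.999], [-1.0, 0.0, -0.0]]
force: [0.3, 0.3, -1.3]
opening: 0.646
```

```bash
python3 - <<'E'
from h import *
go([.642,.159,.055],2)
overlay(cap("side"),"p15s.png",(220,130,130,110),5,[])
E
```

```text
t 21.2 pos [0.6405 0.1588 0.0591] F [ 0.3  0.3 -1.3] op 0.646 j [ 4. 44. 83.  0. 52.  2.]
shift [ 4.1  1.5 -0.2] turn [-0.01 -0.   -0.02]
```

View pics/p15s.png

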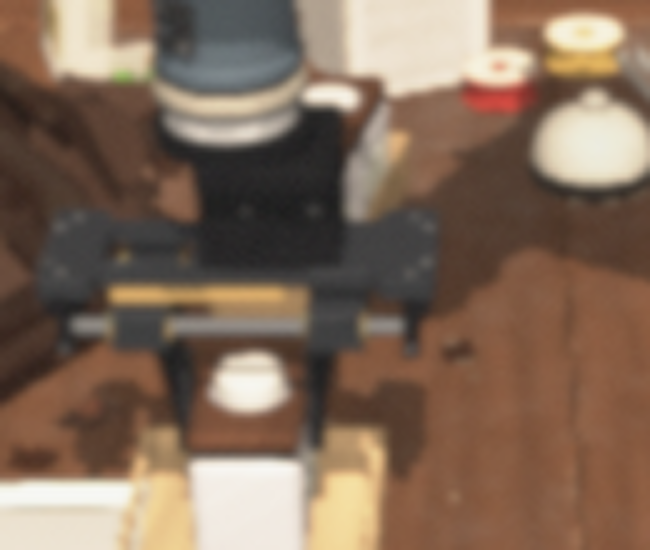

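A is over the tray, button up. Lower the last 4 mm and release.

Call:
play_rows --motion '[[[2,0,0],[0,0,0],0],[[4,0,0],[0,0,0],0],[[4,0,0],[0,0,0],0],[[4,0,0],[0,0,0],0]]'

```text
time_s: 21.65
position: [0.6407, 0.1586, 0.0551]
tcp_rot: [[0.001, 0.999, 0.034], [0.0, 0.034, -0.999], [-1.0, 0.001, -0.0]]
force: [-0.4, 0.5, -1.4]
opening: 0.64
```

Call:
play_rows --motion '[[[0,0,0],[0,0,0],1],[[0,0,0],[0,0,0],1],[[0,0,0],[0,0,0],1],[[0,0,0],[0,0,0],1]]'

```text
time_s: 22.05
position: [0.6406, 0.1586, 0.055]
tcp_rot: [[0.0, 0.999, 0.035], [0.0, 0.035, -0.999], [-1.0, 0.0, 0.0]]
force: [-0.3, 0.4, -0.5]
opening: 0.915
```

Call:
play_rows --motion '[[[-30,0,0],[0,0,0],1],[[-75,0,0],[0,0,0],1],[[-120,0,0],[0,0,0],1],[[-170,0,0],[0,0,0],1],[[-170,-100,0],[0,0,0],1],[[-170,-200,0],[0,0,0],1],[[-170,-200,0],[0,0,0],1],[[-170,-200,0],[0,0,0],1]]'

```text
time_s: 22.85
position: [0.4386, 0.1515, 0.2251]
tcp_rot: [[0.001, 0.999, 0.034], [0.0, 0.034, -0.999], [-1.0, 0.001, -0.0]]
force: [0.5, 0.4, 0.6]
opening: 1.001
```

```bash
python3 - <<'E'
from h import *
go([.642,.159,.055],2)
B=[(.642,-.145,0,.035,-7.5,.078,.196),(.6481,-.0985,.003,.081,-7.5,.056,.084),(.636,-.190,.003,.081,-7.5,.056,.084),(.642,.159,.006,.084,2,.056,.084)]
overlay(cap("side"),"p16s.png",(200,100,160,150),4,[])
overlay(cap("top"),"p16t.png",(265,120,200,140),4,B)
E
```

```text
t 22.85 pos [0.4386 0.1515 0.2251] F [0.5 0.4 0.6] op 1.001 j [  5.  18. 104.   0.  58.   3.]
shift [170.2 203.4  -0.4] turn [-0.03 -0.   -0.04]
```

View pics/p16s.png

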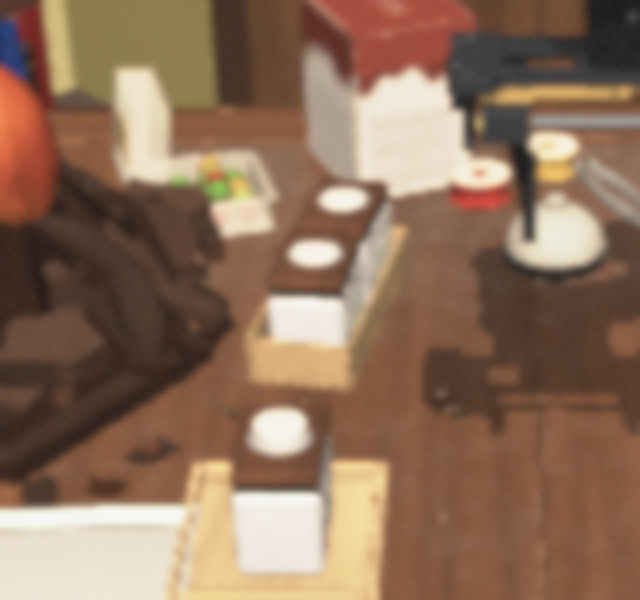

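View pics/p16t.png

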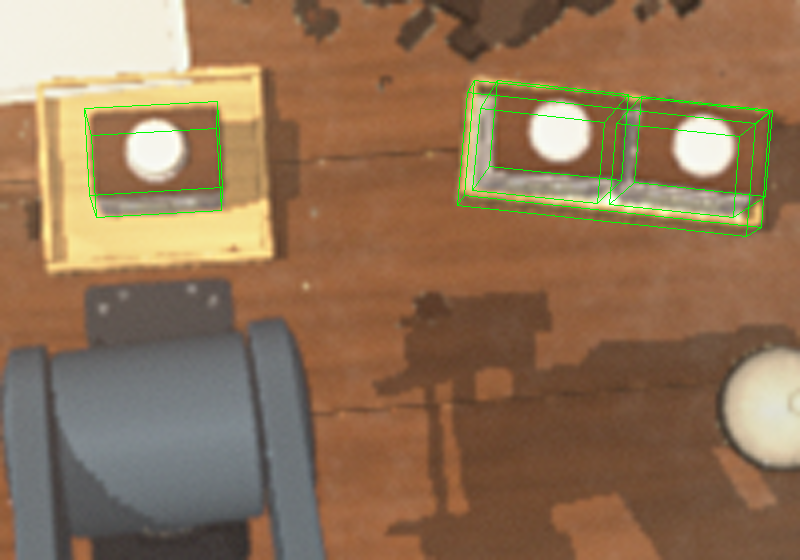

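Every canister matches its modelled outline. B and C are flat in the carton with buttons down, and A is central in the tray with its button up. Handing in.

```bash
python3 - <<'E'
from rig import bot
print(bot.hand_in())
E
```

```text
the job is handed in; nothing more can be done
None
```

I clicked all three lids. The left canister's button (nearest the tin, y ≈ 0.20) sprang back, and it now stands upright in the wooden tray with its button up. The middle and right canisters' buttons stayed down, and both are packed upright, end to end, in the carton.

- **Final pictures:** the top view matches the modelled outlines, with both carton canisters flat inside the walls and the third near the tray centre. The side view shows the two carton buttons flat and the tray button up.
- **Bystanders:** the arm's moves stayed clear of the round tin and the sweet pack, but I did not re-measure either one at the end.
- **Arm:** it was clear of everything at hand-in, at about 23 s of the 72 s allowed.
- **Forces:** the force read 49 N for a moment when I pressed the right canister's button, then settled to 12 N. That was on the fingertips, and below the 120 N wrist limit.
- **Spring-back:** I saw it only as before-and-after pictures. I did not measure the button's return speed.

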